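# Snap the safety hook onto the sprung pin

## Robot

A 7-joint arm with a two-finger parallel gripper is mounted at the origin on the work surface. World frame = base frame: x ahead of the robot, y to its left, z up, the work surface at z = 0. Lengths are in m, angles in rad, forces in N, time in s.
With the tool pointing down it reaches from about 0.375 to 0.925 m from the base axis. Payload 3.1 kg.
Tool frame: the origin (TCP) lies on the centre line of the jaws, within the pads' length; the fingertips stand 19 mm ahead of it and the grasp point (between the pads) is the TCP; z points along the fingers, y is the line along which they close (so a half turn about z gives the same grasp; the last joint's range is limited). The gripper opens to 85 mm and grips with 20 to 120 N. Pads are 22 mm wide; open, the fingers measure 114 mm over their backs; the gripper's body (76 mm by 85 mm) begins 54 mm behind the grasp point. The pads swing forward as they close: fully open they stand 13 mm farther back than shut.
Start: joints at [-1.428, 0.383, 0.044, 1.598, -0.018, 1.161, -0.05], TCP at [0.155, 0.631, 0.25] pointing down, gripper open.
Joint ranges: [-2.61, 2.61], [-0.41, 2.15], [-1.48, 1.57], [0, 2.5], [-1.57, 4.71], [0.05, 1.97], [-2.85, 2.85]. Speed limits (rad/s): [2.79, 2.79, 3.14, 3.14, 3.14, 3.14, 3.14].

## Interface

Orientations are given as a unit quaternion [x, y, z, w].
In Python, from bench import ctrl, grab_frame, models gives the robot as it stands. The module is installed in compiled form; this text tells all that it offers.
- The arm moves only by the tool apply_moves, never from a script. Its argument "series" is a list of rows, each an object of numbers: "tx", "ty", "tz": the shift along the tool's x, y, z each as a share of 0.25 m, from -1 to 1; "spin": the turn about the tool's z as a share of 45 degrees, from -1 to 1. In form: [{"tx": .., "ty": .., "tz": .., "spin": ..}, ...]. A call has 1 to 20 rows; each row shifts and turns the commanded pose from where the row before left it, along the tool's axes as they then stand; what a row does not reach is not made up. A row lasts 1/10 s, in which the tool goes at most 50 mm and 8.59 degrees, less where a joint would pass 70% of its speed; a pose out of reach is approached as far as the arm can. A call with a number of a shift or a turn outside -1 to 1 is refused whole. A call with a gripper value outside its range is refused whole. "gripper" is the opening, from -1 (shut) to 1 (fully open), set as the call begins (left out, the last holds). The fingers move at their own pace and stop on an object; "force" is the grip in N (left out, the last holds). Time passes only in rows, so rows that do not move let the fingers close. It gives the time, the measured TCP pose, the force, the opening and the grip force at its end, in the units of the state.
- ctrl.observe(): the state, without advancing time (a new reading comes with each control period).
- grab_frame(name): name is "side" or "top" or "wrist"; returns a dict with "image" (480x640x3 uint8, red, green, blue), "mtx" (3x3 intrinsics, pixels), "origin" and "rotation" of the camera in the world. Camera axes: x right, y up, looking along -z (the intrinsics and any distortion apply to the point x, -y, -z); pixel columns grow to the right and rows downward; lengths in m; the calibration is good to about 2 mm. The wrist camera is an equidistant fisheye: a pixel r from the principal point sees the ray r / f radians off the axis. A picture is of the moment at which its call begins. There is no depth.
- ctrl.close_job(): hands the job in; it is judged then, once.
Trained networks look in the newest picture that a camera, given by its name, has taken for a name from the list of things; names that differ only in an ending like _2 or _b are one class to them, and where a whole thing is asked for, a point or a joint stands for the part that bears it (a point fixed in the world has none). Each returns a list of dicts, best first, with "p" (0 to 1); they miss things now and then, are a little off and sometimes report something else, mostly with a low value. They report only what shows in the picture. A call takes as long as a camera call. They do not tell look-alikes from the thing itself.
- models.look_for(camera, query): "box" ([left, top, right, bottom] in pixels, round what is visible of it).
- models.regions_of(camera, query): "pixels" (480x640 bool, what is visible of it) and "box" ([left, top, right, bottom] in pixels, round what is visible of it).
- models.pinpoint(camera, query): "xy" ([column, row] in pixels: a listed point, or the origin of a listed thing).
The state is a dict: "clock": time; "joint_positions": joint angles; "joint_vel": joint speeds; "joint_torque": joint torques, N m; "tool_pos": TCP position; "ee_rot": TCP orientation; "contact_force": force on the tool from outside, world axes, zero at the start; "wrist_torque": the same for the moment, N m; "width": finger opening in m; "grip_force": force on a finger pad.
Only numpy, scipy, OpenCV 4.12 (cv2) and the standard library are available. Lean on these libraries where they do the work, as an engineer would, in place of code of your own. Each camera call takes 0.05 s, during which the arm holds its last target. There are 200 camera calls.

## Task

Lift the red safety hook out of its rest by the orange grip and push its downward mouth onto the pin of the sprung stand until the pin is fully home and the latch has flipped shut behind it, pressing home with about 15 N. Then tug the hook up with about 7 N so that the latch catches the pin, let the hook back down to hang on the pin, and let go. Be gentle: the hook and the stand must never load each other beyond 30 N, and leave the other things on the bench alone.

Things in the scene. Friction and masses are not known exactly. Their poses are not given: they have to be found in the camera images.
- hook_grip (a point): Centre of the hook's orange upright grip, a block 34 mm (along the hook's x) by 30 mm (along its y) and 54 mm tall, straight above the claw; take it from above, closing along x or y. Axes are the hook's: x across the mouth, y along the pin once it is on, z up. The hook weighs 0.4 to 0.7 kg; its balance point is below the seat, so it hangs upright on the pin when let go. At the start it stands upright in its rest, legs down.
- hook_seat (a point): Where the pin's axis lies when it is fully home in the red steel claw: 51 mm straight below hook_grip, with the same axes. The legs reach 46 mm below this point, the claw spans 76 mm along x and 28 mm along y, its top is 22 mm above this point. The mouth opens straight down between the legs: 27 mm wide at the bottom (centred within 1 mm on this point), narrowing over sloped shoulders to 19 mm at the seat. The pin may go in either way round.
- latch (a joint): Sprung steel latch, 27 mm long, hinged in the -x leg 34 mm below the seat. 0 = shut, slanting up across the mouth; grows to 1.15 rad as the entering pin swings it up and inward; it springs back to 0 by itself only once the pin is within about 3 mm of home. First touched when the pin's axis is about 36 mm below the seat. When shut it stops the pin about 12 mm below the seat on the way out. It takes several newtons to push aside.
- pin_mid (a point): Middle of the stand's horizontal steel pin, 16 mm in diameter. Its y axis lies along the pin, which is free over 88 mm (44 mm either side) between two blue end blocks whose tops are 12 mm above the pin's axis. The pin rides on springs: pushed down it gives way up to 17 mm, pulled up it gives up to 10 mm, then it meets hard stops; it may move through several mm under the forces of this task, so its starting height does not tell where the hook will be home.
- stand: The pin's stand, fixed to the bench: grey metal base plate 110 by 170 by 12 mm, two columns at y = +-57 mm with yellow springs. Origin at the centre of its underside; pin_mid rests about 115 mm above it, with the same axes.
- rest: Grey shallow tray, fixed, in which the hook stands: walls 18 mm high, outside 94 by 42 mm on a flange of 120 by 90 mm. Lift the hook straight up out of it. Origin at the centre of its underside.
- battery: Bystander: black and blue battery pack, 75 by 55 mm, 49 mm high, origin at the centre of its underside.
- socket: Bystander: upright steel socket, 34 mm in diameter, 65 mm high, origin at the centre of its underside.
- grease: Bystander: grease can, 56 mm in diameter, 85 mm high, origin at the centre of its underside.
- driver: Bystander: screwdriver lying flat, blue handle.
Things that resemble listed ones, but are neither listed nor needed, are in the scene too. Of the things like the stand, leave any that is pink or purple; of the rest the larger one is meant.

How it is judged:
On the way, in this order (a step that is already met when the one before it is completed fails the run):
1. the pin is home in the hook, the latch is shut behind it, and the hook is pressed on the pin with at least 10 N (x of pin_mid in the frame of hook_seat between -0.005 and 0.005 m and y of pin_mid in the frame of hook_seat between -0.03 and 0.03 m and z of pin_mid in the frame of hook_seat between -0.004 and 0.003 m and value of joint latch below 0.12 rad and contact force between hook and stand above 10 N), for 0.2 s.
2. the hook is tugged up so that the shut latch bears on the pin with at least 4 N (z of pin_mid in the frame of hook_seat between -0.02 and -0.008 m and x of pin_mid in the frame of hook_seat between -0.005 and 0.005 m and y of pin_mid in the frame of hook_seat between -0.03 and 0.03 m and value of joint latch below 0.12 rad and contact force between hook and stand above 4 N), for 0.2 s.
At the end, for the whole second after the job is handed in: The hook hangs at rest on the pin, upright within 0.3 rad, the pin within 5 mm of the seat across and 4 mm below it, the latch shut (below 0.12 rad), and is let go (x of pin_mid in the frame of hook_seat between -0.005 and 0.005 m and y of pin_mid in the frame of hook_seat between -0.03 and 0.03 m and z of pin_mid in the frame of hook_seat between -0.004 and 0.003 m and value of joint latch below 0.12 rad and angle between hook_seat's own z axis and vertical below 0.3 rad and linear speed of hook below 0.03 m/s); the robot touches nothing.
It fails at once if the hook and the stand load each other with more than 30 N (contact force between hook and stand above 30 N).
It fails at once if the battery is moved by more than 20 mm (distance of battery from where it was at the start of the episode above 0.02 m).
It fails at once if the socket is moved by more than 20 mm (distance of socket from where it was at the start of the episode above 0.02 m).
It fails at once if the grease is moved by more than 20 mm (distance of grease from where it was at the start of the episode above 0.02 m).
It fails at once if the driver is moved by more than 20 mm (distance of driver from where it was at the start of the episode above 0.02 m).
It also fails if it takes over 53 s, if anything falls off the work surface, if the arm or the gripper's body presses on something with over 40 N, if the wrist force passes 120 N, or if a joint passes its speed limit or range.

## Working session

There is one attempt and no reset: what is moved stays moved. The work goes in short steps, Python scripts to look and compute and a tool call to move; the robot and the scene stay as the last step left them, time stands still between calls to the robot, and variables do not carry over. Pictures are saved under pics/ and viewed, at most 12 in all, crops included, and the job is handed in when it is done.

Besides the shell and the picture viewer there is one more tool, called after "Emit:" by a JSON object that holds its "method" and its "body", one argument or row to a line. apply_moves: Moves the arm, as the interface text tells. Shift numbers are shares of 0.25 m and turn numbers shares of 45 degrees, none past 1 either way. Its arguments: {"type":"object","properties":{"series":{"type":"array","items":{"type":"object","properties":{"tx":{"type":"number","minimum":-1,"maximum":1},"ty":{"type":"number","minimum":-1,"maximum":1},"tz":{"type":"number","minimum":-1,"maximum":1},"spin":{"type":"number","minimum":-1,"maximum":1}}}},"gripper":{"type":"number"},"force":{"type":"number"}},"required":["series"]}

```bash
mkdir -p pics; cat > h.py <<'E'
import numpy as np, cv2
from bench import ctrl, grab_frame, models
from scipy.spatial.transform import Rotation as R
def rotm(f):
    r=np.array(f["rotation"]); return r if r.shape==(3,3) else R.from_quat(r).as_matrix()
def ray(f,px):
    K=np.array(f["mtx"]); x=(px[0]-K[0,2])/K[0,0]; y=(px[1]-K[1,2])/K[1,1]
    if f.get("fish"):
        r=np.hypot(x,y); s=np.sin(r)/max(r,1e-9); d=np.array([x*s,-y*s,-np.cos(r)])
    else: d=np.array([x,-y,-1.])
    d=rotm(f)@d; return np.array(f["origin"]),d/np.linalg.norm(d)
def at_z(f,px,z):
    o,d=ray(f,px); return o+d*(z-o[2])/d[2]
def tri(rs):
    A=np.zeros((3,3));b=np.zeros(3)
    for o,d in rs:
        P=np.eye(3)-np.outer(d,d);A+=P;b+=P@o
    p=np.linalg.solve(A,b); return p,[np.linalg.norm((np.eye(3)-np.outer(d,d))@(p-o)) for o,d in rs]
def proj(f,p):
    K=np.array(f["mtx"]); c=rotm(f).T@(np.array(p)-np.array(f["origin"])); v=np.array([c[0],-c[1],-c[2]])
    if f.get("fish"):
        n=np.hypot(v[0],v[1]); t=np.arctan2(n,v[2]); u=v[:2]/max(n,1e-9)*t
    else: u=v[:2]/v[2]
    return np.array([K[0,0]*u[0]+K[0,2],K[1,1]*u[1]+K[1,2]])
def grab(n,save=None):
    f=grab_frame(n); f["fish"]=(n=="wrist")
    if save: cv2.imwrite("pics/"+save,cv2.cvtColor(f["image"],cv2.COLOR_RGB2BGR))
    return f
E
python3 - <<'E'
from h import *
np.set_printoptions(precision=3,suppress=True)
F={c:grab(c,c+"0.png") for c in("side","top","wrist")}
print({c:(f["origin"],[k for k in f]) for c,f in F.items()})
for c in F:
    for q in("hook_grip","hook_seat","pin_mid","stand","rest"):
        for r in models.pinpoint(c,q)[:4]: print(c,q,round(r["p"],2),np.round(r["xy"],1),at_z(F[c],r["xy"],{"hook_grip":.11,"hook_seat":.06,"pin_mid":.115}.get(q,0)))
print(ctrl.observe())
im=np.hstack([cv2.imread("pics/%s0.png"%c) for c in("top","side")]);cv2.imwrite("pics/a.png",cv2.resize(im,(800,300),interpolation=cv2.INTER_AREA))
E
```

```text
{'side': (array([ 0.231, -0.656,  0.698]), ['image', 'mtx', 'origin', 'rotation', 'fish']), 'top': (array([0.267, 0.022, 1.291]), ['image', 'mtx', 'origin', 'rotation', 'fish']), 'wrist': (array([0.092, 0.646, 0.372]), ['image', 'mtx', 'origin', 'rotation', 'fish'])}
side hook_grip 0.84 [289.3 207.2] [0.516 0.151 0.11 ]
side hook_seat 0.94 [282.7 222.8] [0.502 0.164 0.06 ]
side hook_seat 0.2 [277.2 285.9] [ 0.417 -0.033  0.06 ]
side pin_mid 0.82 [472.8 279.7] [ 0.742 -0.221  0.115]
side pin_mid 0.8 [360.1 205.8] [0.666 0.082 0.115]
side pin_mid 0.74 [239.5 372. ] [ 0.285 -0.238  0.115]
side pin_mid 0.57 [382.4 294.1] [ 0.568 -0.184  0.115]
side stand 0.95 [356.5 232.5] [0.686 0.125 0.   ]
side stand 0.84 [377.1 337.4] [ 0.565 -0.189  0.   ]
side stand 0.74 [462.5 305.1] [ 0.773 -0.189  0.   ]
side stand 0.56 [248.5 408.4] [ 0.289 -0.232  0.   ]
side rest 0.71 [283.6 239.8] [0.505 0.173 0.   ]
top hook_grip 0.66 [256.6 239.4] [0.51 0.17 0.11]
top hook_seat 0.85 [257.5 243.6] [0.509 0.173 0.06 ]
top pin_mid 0.93 [427.7 329.9] [ 0.289 -0.228  0.115]
top pin_mid 0.83 [400.2 210.7] [ 0.57
[... 284 characters left out ...]
and 0.61 [394.4 221.1] [ 0.576 -0.18   0.   ]
top rest 0.72 [262.4 248.6] [0.508 0.168 0.   ]
top rest 0.21 [331.2 201.8] [ 0.631 -0.014  0.   ]
wrist rest 0.56 [114.2 467.9] [0.499 0.177 0.   ]
{'clock': 0.9, 'joint_positions': array([-1.428,  0.383,  0.044,  1.598, -0.018,  1.161, -0.05 ]), 'joint_vel': array([-0.   , -0.   ,  0.003,  0.002,  0.001, -0.   , -0.001]), 'joint_torque': array([  0.   , -43.343,   1.023, -24.992,   0.01 ,   0.002,   0.   ]), 'tool_pos': array([0.155, 0.631, 0.25 ]), 'ee_rot': array([ 0.12 ,  0.993, -0.   , -0.   ]), 'contact_force': array([-0.109, -0.848, -0.474]), 'wrist_torque': array([ 0.033,  0.01 , -0.003]), 'grip_force': 0.0, 'width': 0.08560712494792139}
```

View pics/top0.png

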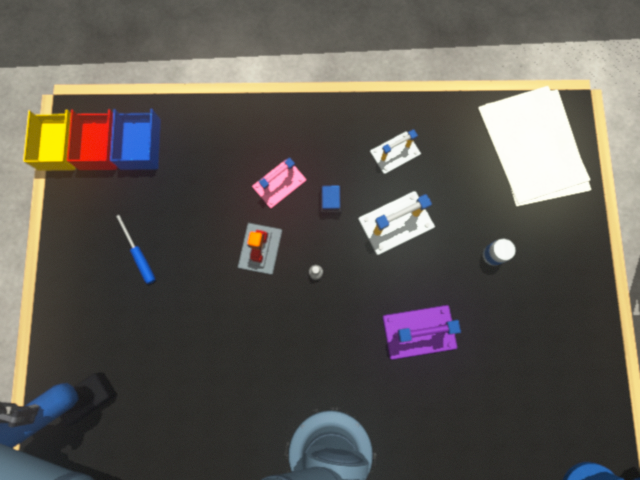

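View pics/side0.png

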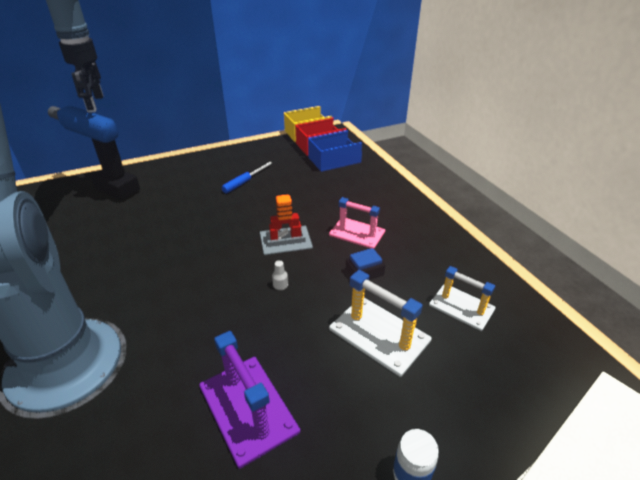

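Stand look-alikes in the top picture: pink (279,181) and purple (420,330) are excluded. Of the two white ones, the small is at (396,150) and the large at (396,222), so I choose the large. There is only one hook, at (258,240), with its orange grip.

```bash
python3 - <<'E'
from h import *
np.set_printoptions(precision=4,suppress=True)
F={c:grab(c) for c in("side","top")}
# tri of grip, blue blocks
def blob(f,box,lo,hi):
    x0,y0,x1,y1=box; h=cv2.cvtColor(f["image"],cv2.COLOR_RGB2HSV)[y0:y1,x0:x1]
    m=cv2.inRange(h,lo,hi); n,l,s,c=cv2.connectedComponentsWithStats(m)
    return [(s[i,4],c[i]+[x0,y0]) for i in range(1,n) if s[i,4]>15]
bl=((100,120,60),(125,255,255)); og=((8,180,120),(20,255,255))
print("top blue",blob(F["top"],(360,185,440,255),*bl)); print("side blue",blob(F["side"],(340,265,430,330),*bl))
print("top or",blob(F["top"],(240,220,285,275),*og)); print("side or",blob(F["side"],(260,185,310,225),*og))
crops=[]
for c,b in(("top",(350,180,445,260)),("side",(325,262,440,375)),("top",(230,215,290,280)),("side",(255,185,320,255))):
    x0,y0,x1,y1=b; cr=cv2.resize(F[c]["image"][y0:y1,x0:x1],(400,300),interpolation=cv2.INTER_CUBIC); crops.append(cr)
im=np.vstack([np.hstack(crops[:2]),np.hstack(crops[2:])]); cv2.imwrite("pics/b.png",im[:,:,::-1])
for q in("pin_mid","hook_grip","hook_seat"):
    for s in models.pinpoint("side",q)[:4]:
        for t in models.pinpoint("top",q)[:4]:
            p,e=tri([ray(F["side"],s["xy"]),ray(F["top"],t["xy"])])
            if max(e)<.01: print(q,p,e)
# base plate of large white stand: min area rect in top
f=F["top"]; m=np.zeros((480,640),np.uint8); 
for r in models.regions_of("top","stand")[:6]: print(r["p"],r["box"])
h=cv2.cvtColor(f["image"],cv2.COLOR_RGB2HSV)
sub=cv2.inRange(h,(0,0,140),(180,60,255)); sub[:185]=0;sub[260:]=0;sub[:,:350]=0;sub[:,445:]=0
c=max(cv2.findContours(sub,0,1)[0],key=cv2.contourArea); r=cv2.boxPoints(cv2.minAreaRect(c)); P=np.array([at_z(f,x,.012) for x in r]); print("plate",P.mean(0),P[:,:2])
sub=cv2.inRange(h,(0,0,80),(180,80,200)); sub[:215]=0;sub[280:]=0;sub[:,:232]=0;sub[:,290:]=0
c=max(cv2.findContours(sub,0,1)[0],key=cv2.contourArea); r=cv2.boxPoints(cv2.minAreaRect(c)); P=np.array([at_z(f,x,.003) for x in r]); print("rest",P.mean(0),P[:,:2])
E
```

```text
top blue [(np.int32(122), array([424.459 , 200.8443])), (np.int32(100), array([381.91, 221.61]))]
side blue [(np.int32(297), array([358.862 , 276.3434])), (np.int32(300), array([411.6767, 308.52  ]))]
top or [(np.int32(181), array([254.8785, 238.8564]))]
side or [(np.int32(317), array([283.9716, 205.5994]))]
pin_mid [ 0.7736 -0.1846  0.0682] [np.float64(0.0014164656435873514), np.float64(0.0014164656435872015)]
pin_mid [ 0.5272 -0.1501  0.2998] [np.float64(0.0004337180997472236), np.float64(0.0004337180997471195)]
pin_mid [0.6838 0.1203 0.0866] [np.float64(0.0010166315448180393), np.float64(0.0010166315448180095)]
pin_mid [ 0.5749 -0.1821  0.113 ] [np.float64(0.0018473571362082743), np.float64(0.0018473571362083879)]
pin_mid [ 0.8153  0.1524 -0.3002] [np.float64(0.0009285427490536703), np.float64(0.0009285427490535167)]
hook_grip [0.5143 0.1709 0.0999] [np.float64(0.003153259194292482), np.float64(0.0031532591942925194)]
hook_seat [0.5105 0.1662 0.0492] [np.float64(0.0015920154968440026), np.float64(0.001592015496844025)]
0.98 [381.7, 306.4, 460.4, 356.4]
0.79 [357.7, 190.8, 436.2, 255.6]
0.77 [368.8, 130.2, 414.4, 174.0]
0.69 [252.7, 158.5, 304.9, 209.1]
plate [ 0.5715 -0.1834  0.012 ] [[ 0.5855 -0.0821]
 [ 0.6611 -0.2406]
 [ 0.5563 -0.2838]
 [ 0.4831 -0.1271]]
rest [0.5093 0.1748 0.003 ] [[0.4586 0.2335]
 [0.5824 0.2083]
 [0.5597 0.1152]
 [0.4366 0.1421]]
```

View pics/b.png

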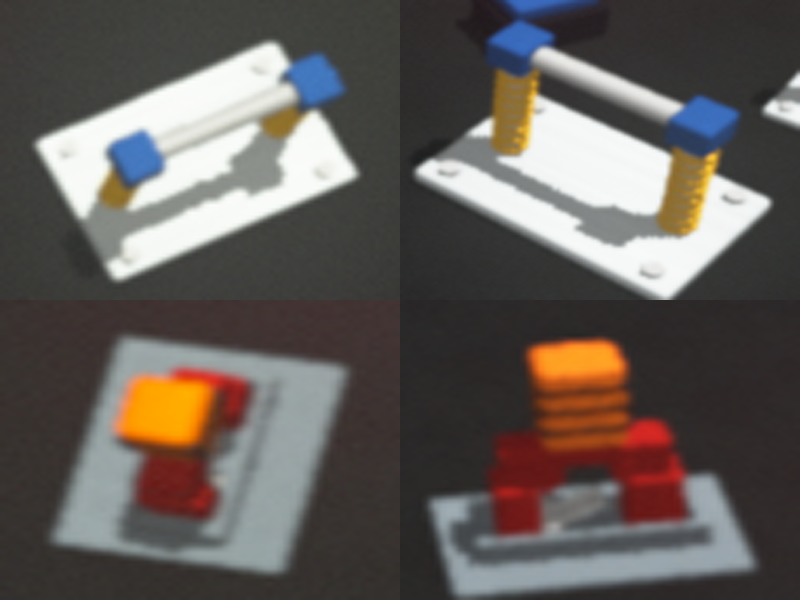

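The crop confirms it: a white-plated large stand with yellow springs, and the hook with its orange grip in the grey rest. Next I move above the hook.

Emit:
{"method": "apply_moves", "body": {
  "series": [
    {"tx": -0.152, "ty": -0.121, "spin": -0.05},
    {"tx": -0.152, "ty": -0.121},
    {"tx": -0.152, "ty": -0.121},
    {"tx": -0.152, "ty": -0.121},
    {"tx": -0.152, "ty": -0.121},
    {"tx": -0.152, "ty": -0.121},
    {"tx": -0.152, "ty": -0.121},
    {"tx": -0.152, "ty": -0.121},
    {"tx": -0.152, "ty": -0.121},
    {"tx": -0.152, "ty": -0.121},
    {"tx": -0.152, "ty": -0.121},
    {"tx": -0.152, "ty": -0.121},
    {},
    {}
  ],
  "gripper": 1,
  "force": 80
}}

```text
validation failed for argument at $.se...
```

```bash
cat > w.py <<'E'
from h import *
np.set_printoptions(precision=4,suppress=True)
o=ctrl.observe(); T=R.from_quat(o["ee_rot"]).as_matrix(); print(o["clock"],o["tool_pos"],"xdir",np.degrees(np.arctan2(T[1,0],T[0,0])),"ydir",np.degrees(np.arctan2(T[1,1],T[0,1])),o["contact_force"],o["width"])
E
python3 - <<'E'
from w import *
f=grab("wrist","w1.png")
for q,z in(("hook_grip",.1),("hook_seat",.049),("rest",0)):
    for r in models.pinpoint("wrist",q)[:2]: print(q,r["p"],r["xy"],at_z(f,r["xy"],z))
h=cv2.cvtColor(f["image"],cv2.COLOR_RGB2HSV)
m=cv2.inRange(h,(8,180,150),(20,255,255)); c=max(cv2.findContours(m,0,1)[0],key=cv2.contourArea)
ps=np.array([at_z(f,x[0],.127)[:2] for x in c]); rc=cv2.minAreaRect(ps.astype(np.float32)*1000); print("orange@.127",rc)
m=cv2.inRange(h,(0,0,90),(180,70,220)); 
for r in models.regions_of("wrist","rest")[:1]:
    c=max(cv2.findContours(r["pixels"].astype(np.uint8),0,1)[0],key=cv2.contourArea)
    ps=np.array([at_z(f,x[0],.003)[:2] for x in c]); print("rest",cv2.minAreaRect(ps.astype(np.float32)*1000))
E
```

```text
1.5 [0.155  0.6313 0.2503] xdir 166.20238979735865 ydir 76.2023898238621 [ 0.067  -0.0468  0.0091] 0.08562205299785029
rest 0.94 [114.5, 468.8] [0.5019 0.1774 0.    ]Traceback (most recent call last):
  File "<stdin>", line 6, in <module>
ValueError: max() iterable argument is empty
```

View pics/w1.png

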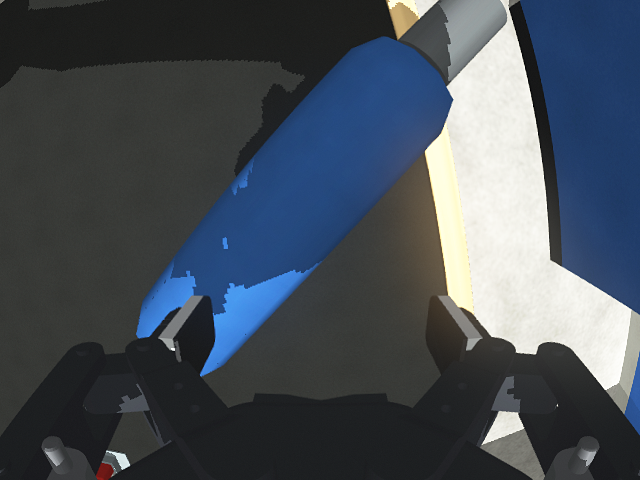

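The call was refused, probably for rows with missing keys. The wrist view shows a blue cylinder under the gripper at about (150-450, 40-370), probably a cordless drill. I'll find its height before moving sideways.

```bash
python3 - <<'E'
from h import *
np.set_printoptions(precision=4,suppress=True)
F={c:grab(c) for c in("side","top","wrist")}
for a,b in(((112,125),(70,394)),((60,112),(0,425))):
    print(tri([ray(F["side"],a),ray(F["top"],b)]))
# wrist cylinder lower-left end
for z in(.05,.1,.15,.2,.25): print(z,at_z(F["wrist"],(175,345),z),at_z(F["wrist"],(445,70),z), proj(F["wrist"],[.155,.631,z]))
a=F["side"]["image"][20:220,20:180]; b=F["top"]["image"][350:480,0:140]
im=np.hstack([cv2.resize(a,(400,500),interpolation=2),cv2.resize(b,(400,500),interpolation=2)]); cv2.imwrite("pics/c.png",im[:,:,::-1])
E
```

```text
(array([0.1779, 0.5328, 0.2185]), [np.float64(0.006323377105235394), np.float64(0.006323377105235377)])
(array([0.0892, 0.6654, 0.2215]), [np.float64(0.02526600693328603), np.float64(0.025266006933286095)])
0.05 [0.2503 0.4487 0.05  ] [0.0496 0.7712 0.05  ] [320.1634 217.3664]
0.1 [0.2258 0.4792 0.1   ] [0.0561 0.7519 0.1   ] [320.2188 230.3909]
0.15 [0.2013 0.5098 0.15  ] [0.0627 0.7326 0.15  ] [320.297  248.8632]
0.2 [0.1768 0.5403 0.2   ] [0.0692 0.7132 0.2   ] [320.4148 276.9159]
0.25 [0.1523 0.5709 0.25  ] [0.0758 0.6939 0.25  ] [320.6088 323.8075]
```

View pics/c.png

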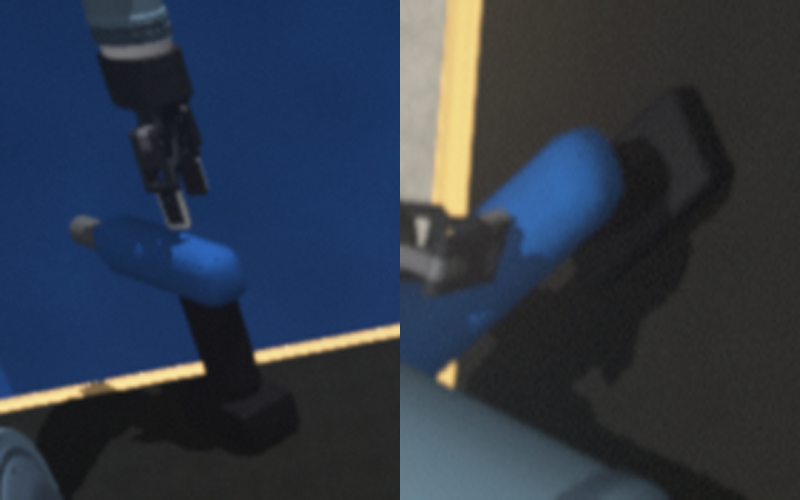

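It is a cordless drill standing right under the fingertips, with its body at about 0.22 m. I'll go up first.

Emit:
{"method": "apply_moves", "body": {
  "series": [
    {"tx": 0, "ty": 0, "tz": -0.2, "spin": 0},
    {"tx": 0, "ty": 0, "tz": -0.2, "spin": 0},
    {"tx": -0.152, "ty": -0.121, "tz": 0, "spin": -0.05},
    {"tx": -0.152, "ty": -0.121, "tz": 0, "spin": 0},
    {"tx": -0.152, "ty": -0.121, "tz": 0, "spin": 0},
    {"tx": -0.152, "ty": -0.121, "tz": 0, "spin": 0},
    {"tx": -0.152, "ty": -0.121, "tz": 0, "spin": 0},
    {"tx": -0.152, "ty": -0.121, "tz": 0, "spin": 0},
    {"tx": -0.152, "ty": -0.121, "tz": 0, "spin": 0},
    {"tx": -0.152, "ty": -0.121, "tz": 0, "spin": 0},
    {"tx": -0.152, "ty": -0.121, "tz": 0, "spin": 0},
    {"tx": -0.152, "ty": -0.121, "tz": 0, "spin": 0},
    {"tx": -0.152, "ty": -0.121, "tz": 0, "spin": 0},
    {"tx": -0.152, "ty": -0.121, "tz": 0, "spin": 0},
    {"tx": 0, "ty": 0, "tz": 0.2, "spin": 0},
    {"tx": 0, "ty": 0, "tz": 0.2, "spin": 0},
    {"tx": 0, "ty": 0, "tz": 0, "spin": 0}
  ],
  "gripper": 1,
  "force": 80
}}

```text
clock: 3.55
tool_pos: [0.5212, 0.1804, 0.2422]
ee_rot: [0.101, 0.995, -0.005, -0.008]
contact_force: [-2.1, -0.7, -0.4]
width: 0.0856
grip_force: 0.0
```

```bash
cat > hk.py <<'E'
from w import *
import sys
f=grab("wrist",sys.argv[1])
for q,z in(("hook_grip",.1),("hook_seat",.049),("rest",0)):
    for r in models.pinpoint("wrist",q)[:2]: print(q,round(r["p"],2),np.round(r["xy"]),at_z(f,r["xy"],z))
h=cv2.cvtColor(f["image"],cv2.COLOR_RGB2HSV)
m=cv2.inRange(h,(8,180,150),(20,255,255)); C=cv2.findContours(m,0,1)[0]
if C:
    c=max(C,key=cv2.contourArea); ps=np.array([at_z(f,x[0],.127)[:2] for x in c]); print("orange@.127",cv2.minAreaRect(ps.astype(np.float32)*1000))
for r in models.regions_of("wrist","rest")[:1]:
    c=max(cv2.findContours(r["pixels"].astype(np.uint8),0,1)[0],key=cv2.contourArea)
    ps=np.array([at_z(f,x[0],.003)[:2] for x in c]); print("rest",cv2.minAreaRect(ps.astype(np.float32)*1000))
E
python3 hk.py w2.png
```

```text
3.55 [0.5212 0.1804 0.2422] xdir 168.39149740189495 ydir 78.40054889268255 [-2.0953 -0.6925 -0.439 ] 0.0855694032426138
hook_grip 0.65 [309. 223.] [0.5097 0.1721 0.1   ]
rest 0.89 [314. 202.] [0.5092 0.1735 0.    ]
orange@.127 ((506.4461669921875, 173.70465087890625), (28.114187240600586, 31.475601196289062), 77.20462799072266)
rest ((508.759521484375, 173.45993041992188), (90.84229278564453, 121.49334716796875), 78.4561538696289)
```

View pics/w2.png

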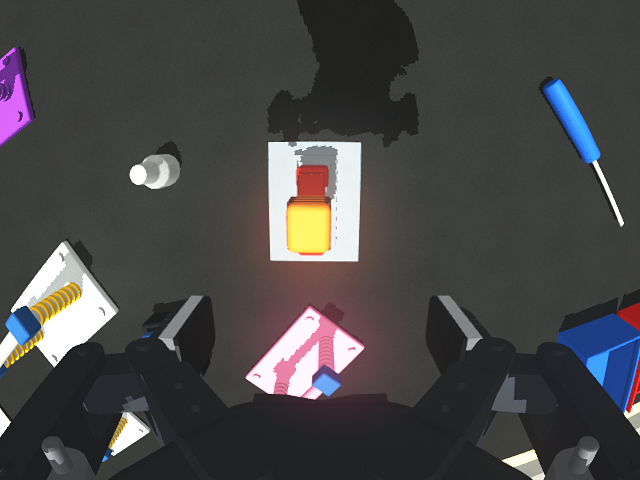

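The view shows the orange grip at (309,225) on the rest, aligned with the jaws. The pink stand is at (305,350). I'll shift and lower halfway.

Emit:
{"method": "apply_moves", "body": {
  "series": [
    {"tx": 0.042, "ty": -0.039, "tz": 0.1, "spin": 0},
    {"tx": 0, "ty": 0, "tz": 0.1, "spin": 0},
    {"tx": 0, "ty": 0, "tz": 0, "spin": 0},
    {"tx": 0, "ty": 0, "tz": 0, "spin": 0}
  ]
}}

```text
clock: 4.2
tool_pos: [0.5168, 0.1766, 0.2025]
ee_rot: [0.1, 0.995, 0.001, 0.001]
contact_force: [1.1, 0.4, -0.1]
width: 0.0858
grip_force: 0.0
```

```bash
python3 hk.py w3.png
```

```text
4.2 [0.5168 0.1766 0.2025] xdir 168.49420895877006 ydir 78.4945622238948 [ 1.0653  0.3505 -0.0754] 0.08579971186206677
hook_grip 0.71 [311. 240.] [0.5105 0.1716 0.1   ]
orange@.127 ((505.4261779785156, 173.7313232421875), (28.180007934570312, 31.56100845336914), 77.07481384277344)
rest ((508.40673828125, 173.49795532226562), (91.57323455810547, 119.91934967041016), 77.84174346923828)
```

Emit:
{"method": "apply_moves", "body": {
  "series": [
    {"tx": 0.03, "ty": -0.021, "tz": 0.1, "spin": 0},
    {"tx": 0, "ty": 0, "tz": 0.15, "spin": 0},
    {"tx": 0, "ty": 0, "tz": 0.148, "spin": 0},
    {"tx": 0, "ty": 0, "tz": 0, "spin": 0},
    {"tx": 0, "ty": 0, "tz": 0, "spin": 0},
    {"tx": 0, "ty": 0, "tz": 0, "spin": 0}
  ]
}}

```text
clock: 5.05
tool_pos: [0.5091, 0.1727, 0.103]
ee_rot: [0.101, 0.995, 0.001, 0.002]
contact_force: [-0.6, -0.0, 0.1]
width: 0.0855
grip_force: 0.0
```

Emit:
{"method": "apply_moves", "body": {
  "series": [
    {"tx": 0, "ty": 0, "tz": 0, "spin": 0},
    {"tx": 0, "ty": 0, "tz": 0, "spin": 0},
    {"tx": 0, "ty": 0, "tz": 0, "spin": 0},
    {"tx": 0, "ty": 0, "tz": 0, "spin": 0},
    {"tx": 0, "ty": 0, "tz": 0, "spin": 0},
    {"tx": 0, "ty": 0, "tz": 0, "spin": 0},
    {"tx": 0, "ty": 0, "tz": 0, "spin": 0},
    {"tx": 0, "ty": 0, "tz": 0, "spin": 0}
  ],
  "gripper": -1,
  "force": 80
}}

```text
clock: 5.85
tool_pos: [0.5077, 0.1727, 0.1015]
ee_rot: [0.101, 0.995, 0.001, 0.001]
contact_force: [-0.6, 1.3, 6.1]
width: 0.0293
grip_force: 79.9
```

```bash
python3 - <<'E'
from w import *
f=grab("side","s1.png"); cv2.imwrite("pics/s1c.png",cv2.resize(f["image"][140:270,230:350],(600,600),interpolation=2)[:,:,::-1])
E
```

```text
5.85 [0.5077 0.1727 0.1015] xdir 168.46075758524776 ydir 78.46083676093001 [-0.6083  1.3257  6.1092] 0.02925638668042858
```

View pics/s1c.png

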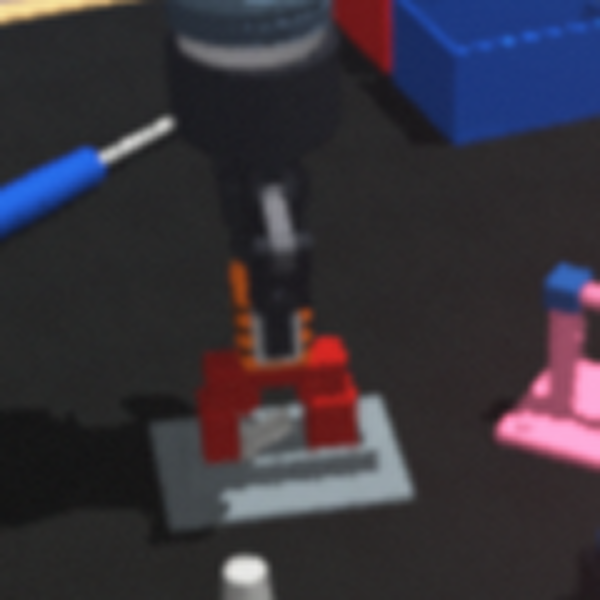

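The fingers sit on the grip at about the centre, width 29 mm. I'll lift straight up.

Emit:
{"method": "apply_moves", "body": {
  "series": [
    {"tx": 0, "ty": 0, "tz": -0.04, "spin": 0},
    {"tx": 0, "ty": 0, "tz": -0.08, "spin": 0},
    {"tx": 0, "ty": 0, "tz": -0.16, "spin": 0},
    {"tx": 0, "ty": 0, "tz": -0.16, "spin": 0},
    {"tx": 0, "ty": 0, "tz": -0.16, "spin": 0},
    {"tx": 0, "ty": 0, "tz": -0.16, "spin": 0},
    {"tx": 0, "ty": 0, "tz": 0, "spin": 0},
    {"tx": 0, "ty": 0, "tz": 0, "spin": 0},
    {"tx": 0, "ty": 0, "tz": 0, "spin": 0},
    {"tx": 0, "ty": 0, "tz": 0, "spin": 0}
  ]
}}

```text
clock: 6.9
tool_pos: [0.505, 0.1712, 0.2877]
ee_rot: [0.101, 0.995, -0.002, -0.003]
contact_force: [-0.0, -0.0, -4.7]
width: 0.0291
grip_force: 80.7
```

```bash
python3 - <<'E'
from w import *
F={c:grab(c,c+"2.png") for c in("side","top","wrist")}
for q in("hook_grip","hook_seat"):
    rs=[]
    for c in F:
        for r in models.pinpoint(c,q)[:2]:
            o,d=ray(F[c],r["xy"]); zz=o_z=ctrl.observe()["tool_pos"][2]-(0.05 if q=="hook_seat" else 0)
            print(c,q,round(r["p"],2),np.round(r["xy"],1),at_z(F[c],r["xy"],zz))
E
```

```text
6.9 [0.505  0.1712 0.2877] xdir 168.4552575267056 ydir 78.45644378922331 [-0.0274 -0.0031 -4.7329] 0.029070195276390237
side hook_grip 0.57 [279.3 132. ] [0.5106 0.1735 0.2895]
wrist hook_grip 0.57 [321.5 327. ] [0.5062 0.1715 0.2902]
side hook_seat 0.88 [279.  155.2] [0.504  0.1654 0.2404]
```

Emit:
{"method": "apply_moves", "body": {
  "series": [
    {"tx": -0.061, "ty": -0.148, "tz": 0, "spin": 0},
    {"tx": -0.061, "ty": -0.148, "tz": 0, "spin": 0},
    {"tx": -0.061, "ty": -0.148, "tz": 0, "spin": 0},
    {"tx": -0.061, "ty": -0.148, "tz": 0, "spin": 0},
    {"tx": -0.061, "ty": -0.148, "tz": 0, "spin": 0},
    {"tx": -0.061, "ty": -0.148, "tz": 0, "spin": 0},
    {"tx": -0.061, "ty": -0.148, "tz": 0, "spin": 0},
    {"tx": -0.061, "ty": -0.148, "tz": 0, "spin": 0},
    {"tx": -0.061, "ty": -0.148, "tz": 0, "spin": 0},
    {"tx": 0, "ty": 0, "tz": 0, "spin": -0.164},
    {"tx": 0, "ty": 0, "tz": 0, "spin": -0.164},
    {"tx": 0, "ty": 0, "tz": 0, "spin": -0.164},
    {"tx": 0, "ty": 0, "tz": 0, "spin": -0.164},
    {"tx": 0, "ty": 0, "tz": 0, "spin": -0.164},
    {"tx": 0, "ty": 0, "tz": 0, "spin": 0},
    {"tx": 0, "ty": 0, "tz": 0, "spin": 0},
    {"tx": 0, "ty": 0, "tz": 0, "spin": 0}
  ]
}}

```text
clock: 9.05
tool_pos: [0.5749, -0.1816, 0.2907]
ee_rot: [-0.219, 0.976, -0.0, -0.0]
contact_force: [0.3, 0.0, -4.5]
width: 0.029
grip_force: 81.0
```

```bash
python3 - <<'E'
from w import *
F={c:grab(c,c+"3.png") for c in("side","top","wrist")}
zt=o["tool_pos"][2]
for q,z in(("hook_grip",zt),("hook_seat",zt-.05),("pin_mid",.115),("stand",0)):
    for c in F:
        for r in models.pinpoint(c,q)[:3]: print(c,q,round(r["p"],2),np.round(r["xy"],1),at_z(F[c],r["xy"],z))
im=np.hstack([F["wrist"]["image"],cv2.resize(F["side"]["image"][150:390,240:440],(400,480),interpolation=2)])
cv2.imwrite("pics/d.png",cv2.resize(im,(800,369),interpolation=3)[:,:,::-1])
E
```

```text
9.05 [ 0.5749 -0.1816  0.2907] xdir -154.74103900804693 ydir 115.25896096092838 [ 0.2769  0.0124 -4.471 ] 0.02898279273857344
side hook_grip 0.55 [397.1 215.2] [ 0.5753 -0.1869  0.2907]
wrist hook_grip 0.79 [318.4 324.6] [ 0.5753 -0.1832  0.2907]
side hook_seat 0.88 [393.7 238.8] [ 0.5768 -0.1842  0.2407]
side pin_mid 0.76 [381.9 295.1] [ 0.566  -0.1862  0.115 ]
side pin_mid 0.76 [358.8 205.6] [0.6632 0.0841 0.115 ]
side pin_mid 0.71 [240.1 369.7] [ 0.2866 -0.2345  0.115 ]
top pin_mid 0.79 [427.6 331.7] [ 0.285  -0.2272  0.115 ]
top pin_mid 0.65 [401.3 211.9] [ 0.5712 -0.1799  0.115 ]
top pin_mid 0.65 [397.9 139. ] [ 0.7587 -0.1803  0.115 ]
side stand 0.96 [378.4 335.8] [ 0.5691 -0.1871  0.    ]
side stand 0.94 [459.9 306.3] [ 0.7656 -0.1893  0.    ]
side stand 0.77 [358.  235.4] [0.6834 0.1127 0.    ]
top stand 0.89 [279.1 183.6] [0.684  0.1244 0.    ]
top stand 0.79 [417.1 330.8] [ 0.2895 -0.2251  0.    ]
top stand 0.78 [397.2 151.9] [ 0.7695 -0.1965  0.    ]
wrist stand 0.73 [318.  200.2] [ 0.5744 -0.1855  0.    ]
wrist stand 0.66 [479.3 364.9] [0.6844 0.1195 0.    ]
```

View pics/d.png

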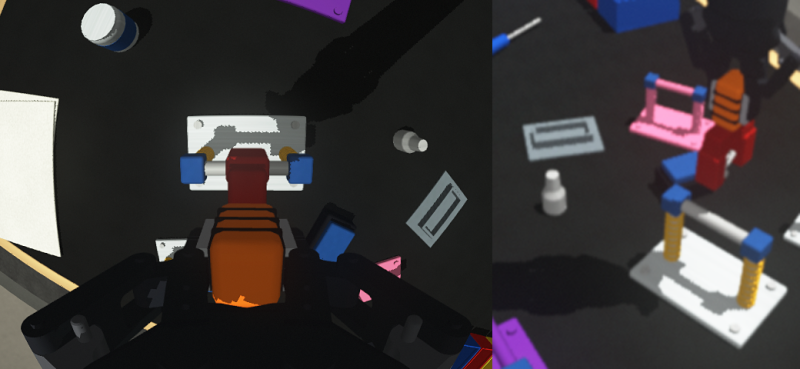

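The wrist view shows the hook pointing along the pin and centred between the blue blocks, at full-image (250,218) and (392,218). The side view shows the empty rest and the hook above the large white stand. Now the pin's position across the mouth.

```bash
python3 - <<'E'
from w import *
W=grab("wrist"); S=grab("side"); Tm=grab("top")
im=W["image"].astype(int)
T0=o["tool_pos"]; tx=T[:,0];ty=T[:,1]
def rel(p): d=p-T0; return np.array([d@tx,d@ty])*1000
g=im.min(2)
for c in(272,278,284,362,368): print(c,g[196:242:1,c].tolist())
h=cv2.cvtColor(W["image"],cv2.COLOR_RGB2HSV); m=cv2.inRange(h,(100,120,60),(125,255,255)); m[:190]=0;m[250:]=0;m[:,:220]=0;m[:,415:]=0
n,l,s,ce=cv2.connectedComponentsWithStats(m)
for i in range(1,n):
    if s[i,4]>100: print(s[i],ce[i],rel(at_z(W,ce[i],.120)))
for nm,f in(("side",S),("top",Tm)):
    h=cv2.cvtColor(f["image"],cv2.COLOR_RGB2HSV); m=cv2.inRange(h,(100,120,60),(125,255,255)); m2=m*0
    x0,y0,x1,y1=(340,265,430,330) if nm=="side" else (360,185,440,255)
    m2[y0:y1,x0:x1]=m[y0:y1,x0:x1]; n,l,s,ce=cv2.connectedComponentsWithStats(m2)
    for i in range(1,n):
        if s[i,4]>15: print(nm,s[i],ce[i],rel(at_z(f,ce[i],.120)))
# claw/grip red region in wrist
r=models.regions_of("wrist","hook_grip")
for k in r[:2]: print(k["p"],k["box"])
h=cv2.cvtColor(W["image"],cv2.COLOR_RGB2HSV); red=cv2.inRange(h,(0,150,40),(7,255,255))|cv2.inRange(h,(173,150,40),(180,255,255)); red[:170]=0; red[285:]=0; red[:,:280]=0;red[:,365:]=0
ys,xs=np.nonzero(red); print("red",xs.min(),xs.max(),ys.min(),ys.max())
# predictions: hook with zero offset: claw far top corner: tool x +38mm, 22 above seat / leg bottom
zt=T0[2]
for nm,dx,z in(("legbottom outer",38,zt-.097),("claw top outer",38,zt-.029),("grip top near",-17,zt+.027),("grip top far",17,zt+.027),("grip bot far",17,zt-.027)):
    print(nm,proj(W,np.r_[(T0+tx*dx/1000)[:2],z]))
E
```

```text
9.8 [ 0.5748 -0.1817  0.2908] xdir -154.6486476112202 ydir 115.35135234966484 [-0.1524 -0.0488 -4.3762] 0.02900162592510158
272 [38, 39, 38, 37, 37, 38, 37, 38, 37, 39, 36, 38, 40, 63, 98, 116, 132, 147, 157, 165, 176, 185, 195, 205, 209, 206, 197, 192, 186, 179, 169, 149, 176, 220, 229, 227, 231, 234, 233, 230, 228, 226, 227, 227, 227, 230]
278 [114, 108, 63, 64, 45, 45, 44, 83, 84, 101, 194, 237, 215, 135, 91, 116, 132, 149, 157, 165, 176, 187, 196, 204, 209, 207, 197, 191, 185, 179, 169, 149, 179, 221, 229, 228, 231, 234, 233, 230, 228, 226, 227, 227, 227, 230]
284 [112, 110, 106, 124, 239, 234, 231, 233, 232, 229, 229, 231, 210, 135, 93, 117, 132, 148, 158, 167, 176, 188, 197, 203, 208, 206, 198, 192, 187, 179, 168, 149, 180, 221, 230, 228, 231, 234, 233, 231, 229, 227, 228, 228, 227, 230]
362 [106, 104, 101, 76, 77, 50, 164, 222, 228, 224, 222, 225, 204, 127, 72, 83, 85, 87, 89, 89, 90, 96, 100, 98, 93, 90, 87, 86, 84, 82, 76, 68, 126, 209, 227, 221, 222, 227, 226, 226, 226, 226, 223, 219, 219, 223]
368 [30, 32, 30, 32, 31, 31, 32, 32, 30, 32, 30, 30, 34, 55, 78, 83, 84, 87, 88, 89, 91, 94, 100, 99, 92, 88, 88, 86, 86, 81, 77, 68, 124, 205, 226, 221, 221, 227, 226, 224, 225, 225, 223, 219, 219, 223]
[ 234  203   32   36 1100] [249.4173 220.4664] [  4.0309 -58.73  ]
[ 374  203   34   37 1078] [391.2616 220.9193] [ 3.649  57.1908]
side [350 265  21  25 289] [358.7612 276.3702] [ 1.9585 57.9758]
side [402 298  21  22 297] [411.7542 308.4613] [  7.2002 -60.3295]
top [376 216  12  13 108] [381.9722 221.6389] [ 4.0426 57.4674]
0.56 [272.7, 189.8, 369.3, 400.2]
red 295 349 194 264
legbottom outer [321.7335 189.7025]
claw top outer [322.4416 209.8938]
grip top near [323.0505 407.1536]
grip top far [323.4855 317.0716]
grip bot far [322.3953 259.5998]
```

```bash
python3 - <<'E'
from w import *
W=grab("wrist"); T0=o["tool_pos"]; tx=T[:,0];ty=T[:,1]
for c in(315,322,330): print(c,[tuple(int(v) for v in W["image"][r,c]) for r in range(180,280,2)])
for c in(322,): print([tuple(int(v) for v in W["image"][r,c]) for r in range(280,405,4)])
p=at_z(W,(323,218.5),.115)-T0; print("pin rel",p@tx*1000)
for dx in(-3,0,3):
  print(dx,[np.round(proj(W,np.r_[(T0+tx*(x+dx)/1000)[:2],T0[2]+z])[1],1) for x,z in((38,-.097),(38,-.051),(38,-.029),(17,-.027),(17,.027))])
cv2.imwrite("pics/e.png",cv2.resize(W["image"][180:420,260:380],(400,600))[:600,:,::-1])
S=grab("side"); cv2.imwrite("pics/e.png",np.hstack([cv2.resize(W["image"][180:420,230:410],(400,533),interpolation=2),cv2.resize(S["image"][175:321,350:440][:120],(400,533),interpolation=2)])[:,:,::-1])
E
```

```text
10.0 [ 0.5748 -0.1817  0.2908] xdir -154.64784170363836 ydir 115.35215834530906 [-0.0038  0.0727 -4.0454] 0.02900399272614357
315 [(111, 114, 113), (112, 116, 112), (110, 115, 111), (142, 149, 145), (230, 235, 232), (229, 234, 231), (172, 162, 158), (65, 32, 32), (69, 37, 36), (69, 37, 35), (69, 36, 34), (68, 36, 34), (78, 36, 35), (83, 36, 35), (86, 37, 35), (87, 36, 34), (86, 37, 35), (65, 32, 31), (67, 34, 33), (66, 33, 32), (67, 31, 30), (72, 31, 30), (79, 33, 32), (79, 31, 30), (80, 32, 30), (79, 32, 31), (79, 31, 29), (81, 31, 29), (81, 31, 28), (80, 30, 28), (80, 30, 26), (80, 28, 26), (80, 28, 26), (79, 28, 25), (79, 27, 25), (79, 26, 25), (79, 27, 24), (79, 26, 24), (79, 26, 23), (79, 25, 23), (79, 25, 23), (78, 25, 22), (87, 34, 23), (98, 46, 21), (98, 45, 19), (52, 31, 20), (21, 19, 20), (95, 45, 20), (98, 45, 18), (97, 45, 18)]
322 [(109, 114, 111), (110, 115, 112), (111, 115, 112), (123, 130, 125), (231, 235, 232), (229, 233, 230), (171, 160, 155), (65, 32, 30), (68, 36, 35), (71, 38, 36), (68, 36, 34), (68, 36, 35), (76, 35, 34), (84, 37, 34), (84, 36, 34), (87, 36, 35)
[... 1301 characters left out ...]
 15), (101, 44, 14), (105, 46, 13), (115, 50, 14), (126, 55, 16), (128, 57, 16), (129, 56, 13), (132, 59, 16), (130, 57, 14), (131, 57, 15), (132, 56, 15), (131, 58, 16), (129, 56, 14), (129, 55, 13), (131, 56, 15), (130, 57, 14), (130, 56, 13), (130, 57, 15), (129, 56, 13), (130, 57, 15), (129, 57, 14), (128, 56, 13), (118, 51, 12), (244, 126, 30), (49, 25, 14), (15, 12, 12)]
pin rel 4.405020380296964
-3 [np.float64(194.7), np.float64(207.9), np.float64(217.0), np.float64(266.3), np.float64(326.2)]
0 [np.float64(189.7), np.float64(201.7), np.float64(209.9), np.float64(259.6), np.float64(317.0)]
3 [np.float64(184.7), np.float64(195.4), np.float64(202.8), np.float64(252.8), np.float64(307.7)]
```

View pics/e.png

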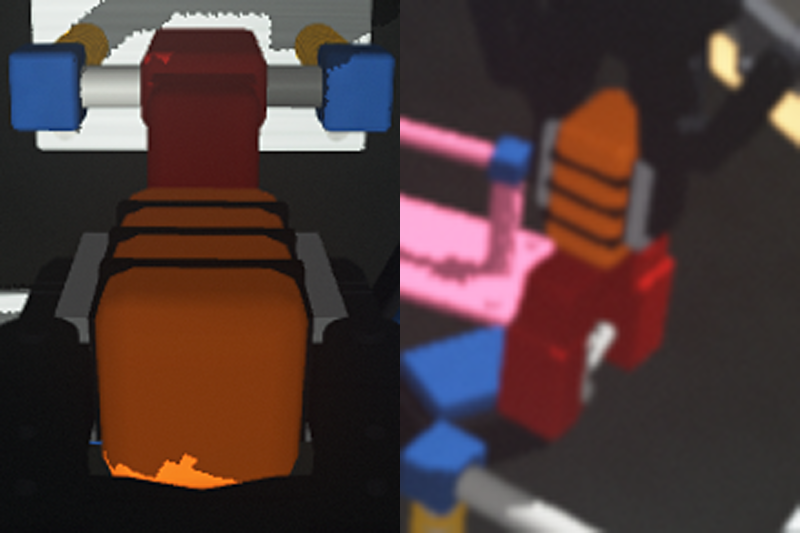

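Wrist and side views agree: the hook sits about 1.6 mm to tool -x of the TCP and the pin is 4.4 mm to tool +x. So I shift 6 mm in +tx and come down to just above contact.

Emit:
{"method": "apply_moves", "body": {
  "series": [
    {"tx": 0.023, "ty": -0.003, "tz": 0.1, "spin": 0},
    {"tx": 0, "ty": 0, "tz": 0.12, "spin": 0},
    {"tx": 0, "ty": 0, "tz": 0.09, "spin": 0},
    {"tx": 0, "ty": 0, "tz": 0, "spin": 0},
    {"tx": 0, "ty": 0, "tz": 0, "spin": 0},
    {"tx": 0, "ty": 0, "tz": 0, "spin": 0}
  ]
}}

```text
clock: 10.7
tool_pos: [0.5715, -0.1854, 0.2153]
ee_rot: [-0.219, 0.976, -0.001, 0.002]
contact_force: [1.0, -0.3, -4.6]
width: 0.0293
grip_force: 80.7
```

```bash
python3 - <<'E'
from w import *
W=grab("wrist","w5.png"); S=grab("side","s5.png"); T0=o["tool_pos"]; tx=T[:,0]
g=W["image"].astype(int)
for c in(270,280,365,375): print(c,g[190:260,c].min(1).tolist())
red=[int(g[r,322,0]-g[r,322,1]) for r in range(160,250)]; print(red)
for dx in(-3,0,3):
  print(dx,[np.round(proj(W,np.r_[(T0+tx*(x+dx)/1000)[:2],T0[2]+z])[1],1) for x,z in((38,-.097),(17,-.027))])
for q,z in(("hook_seat",T0[2]-.051),("pin_mid",.115)):
    for r in models.pinpoint("side",q)[:4]: print(q,r["p"],r["xy"],(at_z(S,r["xy"],z)-T0)@T[:,:2]*1000)
cv2.imwrite("pics/g.png",np.hstack([cv2.resize(g[150:300,220:420].astype(np.uint8),(400,300),interpolation=2),cv2.resize(S["image"][215:335,330:450],(400,300),interpolation=2)])[:,:,::-1])
E
```

```text
10.7 [ 0.5715 -0.1854  0.2153] xdir -154.642748854788 ydir 115.35685070713508 [ 1.013  -0.3436 -4.6248] 0.02925448748691643
270 [235, 220, 218, 186, 124, 130, 132, 130, 129, 128, 126, 124, 127, 127, 128, 126, 124, 123, 122, 124, 123, 112, 67, 45, 45, 47, 47, 49, 47, 46, 46, 45, 46, 56, 98, 239, 243, 242, 242, 242, 240, 238, 240, 240, 242, 243, 219, 86, 100, 120, 133, 145, 159, 169, 175, 183, 191, 200, 209, 214, 221, 225, 229, 227, 221, 217, 213, 208, 202, 195]
280 [131, 130, 128, 125, 129, 130, 132, 132, 129, 127, 126, 124, 126, 128, 129, 126, 123, 122, 123, 126, 128, 130, 129, 127, 123, 118, 114, 227, 243, 242, 242, 243, 243, 241, 240, 239, 241, 241, 242, 243, 241, 239, 239, 241, 242, 242, 218, 83, 99, 121, 133, 144, 157, 167, 173, 182, 192, 200, 208, 216, 222, 224, 228, 227, 221, 217, 213, 209, 202, 195]
365 [119, 120, 120, 118, 117, 119, 118, 118, 117, 118, 120, 113, 115, 115, 116, 115, 115, 118, 114, 114, 118, 121, 121, 121, 118, 116, 114, 113, 114, 115, 117, 118, 119, 118, 115, 115, 117, 117, 121, 119, 115, 112, 137, 203, 240, 238, 247, 84, 84, 91, 94, 95, 97, 99, 100, 100, 103,
[... 379 characters left out ...]
, 215, 209, 203, 197]
[-3, -4, -4, -4, -4, -4, -5, -4, -4, -4, -4, -4, -3, -4, -3, -4, -4, -3, -3, -4, -4, -4, -4, -7, -5, -4, -6, -4, -5, -6, -6, -8, 15, 33, 37, 37, 36, 36, 37, 36, 37, 36, 36, 40, 46, 51, 53, 54, 55, 56, 57, 58, 55, 42, 37, 37, 38, 37, 38, 37, 38, 40, 44, 49, 50, 51, 52, 52, 53, 54, 55, 56, 55, 55, 55, 55, 55, 55, 54, 55, 54, 55, 58, 56, 57, 58, 57, 57, 57, 58]
-3 [np.float64(194.3), np.float64(266.3)]
0 [np.float64(189.4), np.float64(259.6)]
3 [np.float64(184.4), np.float64(252.8)]
hook_seat 0.77 [387.4, 271.7] [-5.6429  2.8426]
pin_mid 0.8 [242.5, 370.6] [277.4108  73.8845]
pin_mid 0.7 [468.5, 279.6] [-133.807   -99.2314]
pin_mid 0.53 [359.6, 206.6] [-195.9748  200.6482]
```

View pics/g.png

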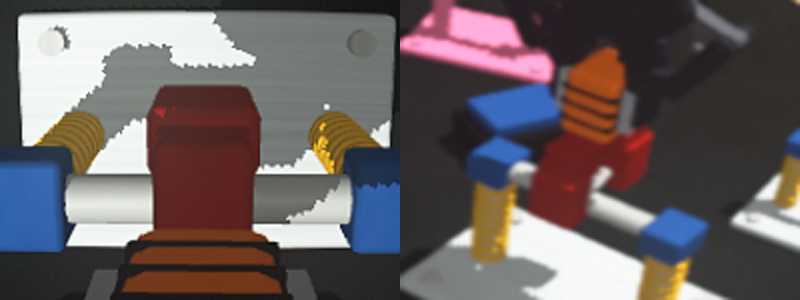

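The pin shows at wrist rows 237-261 and, in the side view, passes between the legs. One number to check.

```bash
python3 - <<'E'
from w import *
W=grab("wrist"); T0=o["tool_pos"]; g=W["image"].astype(int)
print([g[250:270,c].min(1).tolist() for c in(270,280)])
for z in(.113,.117):print(z,[(at_z(W,(322,r),z)-T0)@T[:,0]*1000 for r in(248,249,250)])
E
```

```text
10.9 [ 0.5709 -0.1851  0.2148] xdir -154.64168917619642 ydir 115.35811894735568 [ 0.203   0.1394 -4.0962] 0.029182296752325657
[[216, 221, 226, 229, 228, 222, 216, 214, 210, 203, 196, 183, 180, 236, 241, 240, 240, 242, 244, 244], [217, 222, 226, 229, 228, 222, 216, 212, 208, 203, 196, 185, 179, 235, 240, 239, 240, 243, 243, 243]]
0.113 [np.float64(0.6324979247410187), np.float64(-0.02356574149264226), np.float64(-0.6806664219288626)]
0.117 [np.float64(1.7857521915508348), np.float64(1.1413692645227234), np.float64(0.4959677865801113)]
```

Emit:
{"method": "apply_moves", "body": {
  "series": [
    {"tx": 0.006, "ty": 0, "tz": 0.02, "spin": 0},
    {"tx": 0, "ty": 0, "tz": 0.03, "spin": 0},
    {"tx": 0, "ty": 0, "tz": 0.02, "spin": 0},
    {"tx": 0, "ty": 0, "tz": 0, "spin": 0},
    {"tx": 0, "ty": 0, "tz": 0, "spin": 0}
  ]
}}

```text
clock: 11.45
tool_pos: [0.5681, -0.1858, 0.1959]
ee_rot: [-0.219, 0.976, 0.0, -0.001]
contact_force: [-2.9, -0.2, 0.4]
width: 0.0294
grip_force: 81.5
```

Emit:
{"method": "apply_moves", "body": {
  "series": [
    {"tx": 0, "ty": 0, "tz": 0.016, "spin": 0},
    {"tx": 0, "ty": 0, "tz": 0.016, "spin": 0},
    {"tx": 0, "ty": 0, "tz": 0, "spin": 0}
  ]
}}

```text
clock: 11.75
tool_pos: [0.5682, -0.1861, 0.1874]
ee_rot: [-0.219, 0.976, -0.0, -0.0]
contact_force: [-2.2, -1.0, -0.1]
width: 0.0293
grip_force: 81.8
```

Emit:
{"method": "apply_moves", "body": {
  "series": [
    {"tx": 0, "ty": 0, "tz": 0.016, "spin": 0},
    {"tx": 0, "ty": 0, "tz": 0.012, "spin": 0},
    {"tx": 0, "ty": 0, "tz": 0, "spin": 0}
  ]
}}

```text
clock: 12.05
tool_pos: [0.5677, -0.1861, 0.1799]
ee_rot: [-0.219, 0.976, -0.0, -0.001]
contact_force: [-2.3, -0.7, 0.6]
width: 0.0292
grip_force: 81.6
```

Emit:
{"method": "apply_moves", "body": {
  "series": [
    {"tx": 0, "ty": 0, "tz": 0.012, "spin": 0},
    {"tx": 0, "ty": 0, "tz": 0.008, "spin": 0},
    {"tx": 0, "ty": 0, "tz": 0, "spin": 0}
  ]
}}

```text
clock: 12.35
tool_pos: [0.5669, -0.1856, 0.1743]
ee_rot: [-0.219, 0.976, 0.0, -0.002]
contact_force: [-3.6, -2.3, -3.5]
width: 0.0287
grip_force: 81.5
```

Emit:
{"method": "apply_moves", "body": {
  "series": [
    {"tx": 0, "ty": 0, "tz": 0.012, "spin": 0},
    {"tx": 0, "ty": 0, "tz": 0.008, "spin": 0},
    {"tx": 0, "ty": 0, "tz": 0, "spin": 0}
  ]
}}

```text
clock: 12.65
tool_pos: [0.5683, -0.185, 0.1699]
ee_rot: [-0.219, 0.976, 0.0, -0.0]
contact_force: [0.4, -0.6, -5.2]
width: 0.0291
grip_force: 81.8
```

```bash
python3 - <<'E'
from w import *
S=grab("side","s6.png"); cv2.imwrite("pics/g2.png",cv2.resize(S["image"][225:335,330:450],(650,596),interpolation=2)[:,:,::-1])
E
```

```text
12.65 [ 0.5683 -0.185   0.1699] xdir -154.6530461208148 ydir 115.34692953216847 [ 0.3983 -0.591  -5.2088] 0.02905665294838473
```

Emit:
{"method": "apply_moves", "body": {
  "series": [
    {"tx": 0, "ty": 0, "tz": 0.012, "spin": 0},
    {"tx": 0, "ty": 0, "tz": 0.008, "spin": 0},
    {"tx": 0, "ty": 0, "tz": 0, "spin": 0}
  ]
}}

```text
clock: 13.0
tool_pos: [0.5692, -0.1845, 0.1655]
ee_rot: [-0.22, 0.976, 0.0, 0.0]
contact_force: [-0.0, -0.2, -4.8]
width: 0.0293
grip_force: 81.8
```

Emit:
{"method": "apply_moves", "body": {
  "series": [
    {"tx": 0, "ty": 0, "tz": 0.008, "spin": 0},
    {"tx": 0, "ty": 0, "tz": 0, "spin": 0}
  ]
}}

```text
clock: 13.2
tool_pos: [0.5693, -0.1849, 0.164]
ee_rot: [-0.22, 0.976, 0.0, 0.001]
contact_force: [-0.3, 0.3, -3.3]
width: 0.0291
grip_force: 81.9
```

Seat contact is beginning; pressing on in small steps.

Emit:
{"method": "apply_moves", "body": {
  "series": [
    {"tx": 0, "ty": 0, "tz": 0.008, "spin": 0},
    {"tx": 0, "ty": 0, "tz": 0, "spin": 0},
    {"tx": 0, "ty": 0, "tz": 0, "spin": 0}
  ]
}}

```text
clock: 13.5
tool_pos: [0.5693, -0.185, 0.1623]
ee_rot: [-0.22, 0.976, 0.0, 0.001]
contact_force: [-0.3, 1.2, -1.6]
width: 0.0289
grip_force: 82.0
```

Emit:
{"method": "apply_moves", "body": {
  "series": [
    {"tx": 0, "ty": 0, "tz": 0.008, "spin": 0},
    {"tx": 0, "ty": 0, "tz": 0, "spin": 0},
    {"tx": 0, "ty": 0, "tz": 0, "spin": 0}
  ]
}}

```text
clock: 13.8
tool_pos: [0.5693, -0.185, 0.1602]
ee_rot: [-0.22, 0.976, 0.0, 0.001]
contact_force: [0.8, 2.6, 0.9]
width: 0.0292
grip_force: 82.3
```

Emit:
{"method": "apply_moves", "body": {
  "series": [
    {"tx": 0, "ty": 0, "tz": 0.008, "spin": 0},
    {"tx": 0, "ty": 0, "tz": 0.008, "spin": 0},
    {"tx": 0, "ty": 0, "tz": 0, "spin": 0},
    {"tx": 0, "ty": 0, "tz": 0, "spin": 0}
  ]
}}

```text
clock: 14.2
tool_pos: [0.5693, -0.1851, 0.1566]
ee_rot: [-0.22, 0.976, 0.0, 0.001]
contact_force: [-1.6, 4.3, 6.0]
width: 0.0291
grip_force: 82.8
```

Emit:
{"method": "apply_moves", "body": {
  "series": [
    {"tx": 0, "ty": 0, "tz": 0.008, "spin": 0},
    {"tx": 0, "ty": 0, "tz": 0.004, "spin": 0},
    {"tx": 0, "ty": 0, "tz": 0, "spin": 0},
    {"tx": 0, "ty": 0, "tz": 0, "spin": 0}
  ]
}}

```text
clock: 14.6
tool_pos: [0.5694, -0.1851, 0.1542]
ee_rot: [-0.22, 0.976, 0.0, 0.001]
contact_force: [-1.1, 3.7, 9.3]
width: 0.0292
grip_force: 83.1
```

Emit:
{"method": "apply_moves", "body": {
  "series": [
    {"tx": 0, "ty": 0, "tz": 0.005, "spin": 0},
    {"tx": 0, "ty": 0, "tz": 0, "spin": 0},
    {"tx": 0, "ty": 0, "tz": 0, "spin": 0},
    {"tx": 0, "ty": 0, "tz": 0, "spin": 0},
    {"tx": 0, "ty": 0, "tz": 0, "spin": 0}
  ]
}}

```text
clock: 15.1
tool_pos: [0.5694, -0.1851, 0.1533]
ee_rot: [-0.22, 0.976, 0.0, 0.001]
contact_force: [-2.2, 3.9, 10.6]
width: 0.0293
grip_force: 83.3
```

```bash
python3 - <<'E'
from w import *
S=grab("side","s7.png"); im=cv2.resize(S["image"][235:335,340:440],(600,600),interpolation=2)
cv2.imwrite("pics/g3.png",im[:,:,::-1])
E
```

```text
15.1 [ 0.5694 -0.1851  0.1533] xdir -154.6292682649767 ydir 115.37079383580466 [-2.2363  3.9192 10.6442] 0.02929307895352492
```

View pics/g3.png

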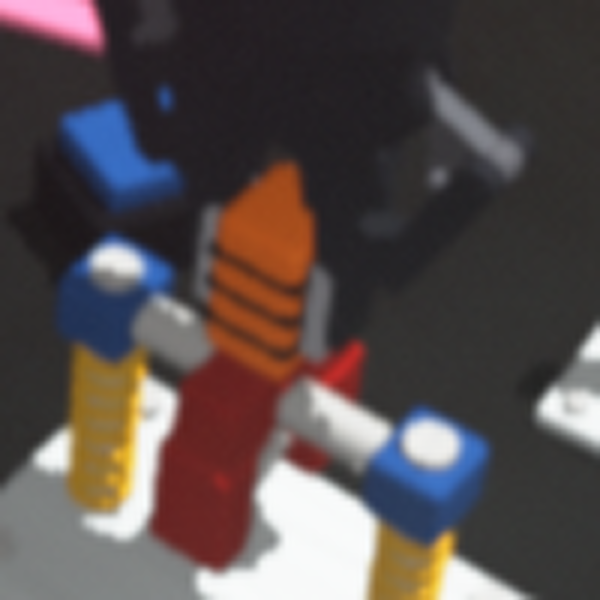

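The pin is at the seat, pressed with about 15 N; the blocks have sunk over their posts at (115,265) and (430,440). Now the tug up.

Emit:
{"method": "apply_moves", "body": {
  "series": [
    {"tx": 0, "ty": 0, "tz": -0.02, "spin": 0},
    {"tx": 0, "ty": 0, "tz": -0.03, "spin": 0},
    {"tx": 0, "ty": 0, "tz": -0.03, "spin": 0},
    {"tx": 0, "ty": 0, "tz": -0.012, "spin": 0},
    {"tx": 0, "ty": 0, "tz": 0, "spin": 0},
    {"tx": 0, "ty": 0, "tz": 0, "spin": 0}
  ]
}}

```text
clock: 15.75
tool_pos: [0.5671, -0.1862, 0.1735]
ee_rot: [-0.219, 0.976, 0.0, -0.001]
contact_force: [-0.4, -0.3, -4.4]
width: 0.0291
grip_force: 81.8
```

Emit:
{"method": "apply_moves", "body": {
  "series": [
    {"tx": 0, "ty": 0, "tz": -0.008, "spin": 0},
    {"tx": 0, "ty": 0, "tz": -0.004, "spin": 0},
    {"tx": 0, "ty": 0, "tz": 0, "spin": 0},
    {"tx": 0, "ty": 0, "tz": 0, "spin": 0}
  ]
}}

```text
clock: 16.15
tool_pos: [0.5685, -0.1855, 0.1775]
ee_rot: [-0.219, 0.976, -0.0, -0.0]
contact_force: [0.6, 0.5, -4.9]
width: 0.0293
grip_force: 81.8
```

Emit:
{"method": "apply_moves", "body": {
  "series": [
    {"tx": 0, "ty": 0, "tz": -0.008, "spin": 0},
    {"tx": 0, "ty": 0, "tz": 0, "spin": 0},
    {"tx": 0, "ty": 0, "tz": 0, "spin": 0}
  ]
}}

```text
clock: 16.45
tool_pos: [0.5685, -0.1854, 0.1793]
ee_rot: [-0.219, 0.976, -0.0, -0.0]
contact_force: [0.1, -0.4, -6.5]
width: 0.0292
grip_force: 81.6
```

Emit:
{"method": "apply_moves", "body": {
  "series": [
    {"tx": 0, "ty": 0, "tz": -0.008, "spin": 0},
    {"tx": 0, "ty": 0, "tz": 0, "spin": 0},
    {"tx": 0, "ty": 0, "tz": 0, "spin": 0}
  ]
}}

```text
clock: 16.75
tool_pos: [0.5685, -0.1854, 0.1812]
ee_rot: [-0.22, 0.976, 0.0, -0.0]
contact_force: [1.6, -1.3, -8.5]
width: 0.0292
grip_force: 81.4
```

The latch is catching the pin. About 2.5 mm more gives 7 N.

Emit:
{"method": "apply_moves", "body": {
  "series": [
    {"tx": 0, "ty": 0, "tz": -0.006, "spin": 0},
    {"tx": 0, "ty": 0, "tz": -0.004, "spin": 0},
    {"tx": 0, "ty": 0, "tz": 0, "spin": 0},
    {"tx": 0, "ty": 0, "tz": 0, "spin": 0},
    {"tx": 0, "ty": 0, "tz": 0, "spin": 0},
    {"tx": 0, "ty": 0, "tz": 0, "spin": 0}
  ]
}}

```text
clock: 17.35
tool_pos: [0.5684, -0.1854, 0.1837]
ee_rot: [-0.219, 0.976, 0.0, -0.0]
contact_force: [0.8, -1.0, -12.1]
width: 0.0293
grip_force: 81.0
```

Tug of about 7.5 N held. Now I lower it until the pin carries the weight.

Emit:
{"method": "apply_moves", "body": {
  "series": [
    {"tx": 0, "ty": 0, "tz": 0.02, "spin": 0},
    {"tx": 0, "ty": 0, "tz": 0.03, "spin": 0},
    {"tx": 0, "ty": 0, "tz": 0.03, "spin": 0},
    {"tx": 0, "ty": 0, "tz": 0.011, "spin": 0},
    {"tx": 0, "ty": 0, "tz": 0, "spin": 0},
    {"tx": 0, "ty": 0, "tz": 0, "spin": 0},
    {"tx": 0, "ty": 0, "tz": 0, "spin": 0}
  ]
}}

```text
clock: 18.05
tool_pos: [0.5694, -0.1855, 0.1622]
ee_rot: [-0.22, 0.976, -0.0, 0.001]
contact_force: [-0.2, 0.3, -0.1]
width: 0.0288
grip_force: 82.1
```

Emit:
{"method": "apply_moves", "body": {
  "series": [
    {"tx": 0, "ty": 0, "tz": 0, "spin": 0},
    {"tx": 0, "ty": 0, "tz": 0, "spin": 0},
    {"tx": 0, "ty": 0, "tz": 0, "spin": 0},
    {"tx": 0, "ty": 0, "tz": 0, "spin": 0},
    {"tx": 0, "ty": 0, "tz": 0, "spin": 0},
    {"tx": 0, "ty": 0, "tz": 0, "spin": 0}
  ],
  "gripper": 1
}}

```text
clock: 18.65
tool_pos: [0.5686, -0.1855, 0.1612]
ee_rot: [-0.219, 0.976, -0.0, -0.0]
contact_force: [0.6, 0.1, 0.2]
width: 0.0859
grip_force: 0.0
```

Emit:
{"method": "apply_moves", "body": {
  "series": [
    {"tx": 0, "ty": 0, "tz": -0.04, "spin": 0},
    {"tx": 0, "ty": 0, "tz": -0.1, "spin": 0},
    {"tx": 0, "ty": 0, "tz": -0.12, "spin": 0},
    {"tx": 0, "ty": 0, "tz": -0.16, "spin": 0},
    {"tx": 0, "ty": 0, "tz": -0.16, "spin": 0},
    {"tx": 0, "ty": 0, "tz": 0, "spin": 0},
    {"tx": 0, "ty": 0, "tz": 0, "spin": 0},
    {"tx": 0, "ty": 0, "tz": 0, "spin": 0},
    {"tx": 0, "ty": 0, "tz": 0, "spin": 0},
    {"tx": 0, "ty": 0, "tz": 0, "spin": 0}
  ]
}}

```text
clock: 19.65
tool_pos: [0.5678, -0.1851, 0.3047]
ee_rot: [-0.22, 0.976, 0.001, -0.001]
contact_force: [-0.6, -0.2, -1.0]
width: 0.0854
grip_force: 0.0
```

```bash
python3 - <<'E'
from w import *
S=grab("side","s8.png"); cv2.imwrite("pics/g4.png",cv2.resize(S["image"][235:335,340:440],(500,500),interpolation=2)[:,:,::-1])
E
```

```text
19.65 [ 0.5678 -0.1851  0.3047] xdir -154.63884182784156 ydir 115.36091751296381 [-0.5631 -0.1529 -0.9855] 0.0853812450221197
```

View pics/g4.png

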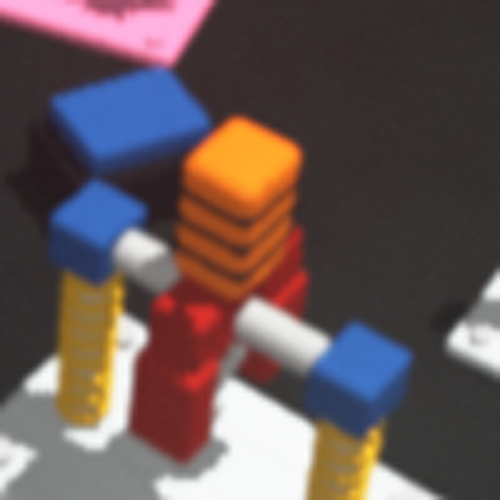

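The hook hangs upright on the pin at about (235,300), with the gripper clear. Handing in.

```bash
python3 -c "
from bench import ctrl
print(ctrl.close_job())"
```

```text
the job is handed in; nothing more can be done
None
```

The hook was pressed home on the large white stand's pin with about 15 N, tugged up about 7.5 N against the shut latch, then lowered, let go and handed in; it hangs upright and still, but the hand-in returned no verdict.

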